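Clamp a sealed deep-well plate on the plate shaker

ROBOT

A 7-joint arm with a two-finger parallel gripper is mounted at the origin on a cart in front of the work surface, level with it; the furniture and walls round the work are solid. World frame = base frame: x ahead of the robot, y to its left, z up, the work surface at z = 0. Lengths are in mm, angles in rad, forces in N, time in s.
With the tool pointing down it reaches from about 400 to 900 mm from the base axis. Payload 5.6 kg.
Tool frame: the origin (TCP) lies midway between the tips of the shut fingers; the grasp point (between the pads) lies 19 mm behind it; z points along the fingers, y is the line along which they close (so a half turn about z gives the same grasp; the last joint's range is limited). The gripper opens to 92 mm and grips with 3 to 60 N. Pads are 20 mm wide; open, the fingers measure 128 mm over their backs; the gripper's body (75 mm by 189 mm) begins 69 mm behind the grasp point.
Start: joints at [-1.159, 0.468, -0.012, 1.603, 0.006, 1.071, -0.056], TCP at [285.575, 583.915, 184.292] pointing down, gripper open.
Joint ranges: [-2.53, 2.53], [-0.31, 2.02], [-1.57, 1.55], [0.28, 2.44], [-1.29, 4.43], [0.15, 1.84], [-2.92, 2.92]. Speed limits (rad/s): [2.57, 2.57, 3.14, 3.14, 3.14, 3.14, 3.14].

INTERFACE

Orientations are given as a rotation vector (axis times angle).
In Python, from rig import env gives the robot as it stands. The module is installed in compiled form; this text tells all that it offers.
- The arm moves only by the tool jog_arm, never from a script. Its arguments are lists of equal length, an entry for each row: "dp": the shift along the tool's x, y, z in shares of 400 mm (1.0 is 400 mm), a list of three; "rot": the turn, a rotation vector about the tool's x, y, z in parts of the range, where 1.0 means 360 degrees, a list of three; "jaw": the opening, from 0 (shut) to 1 (fully open). In form: {"dp": [[x, y, z], ...], "rot": [[rx, ry, rz], ...], "jaw": [jaw, ...]}. A call has 1 to 5 rows; each row is the pose to reach, as a shift and turn from the pose commanded when the call began, along the tool's axes at that moment; what a row does not reach only later rows make up. A row lasts 1/8 s, in which the tool goes at most 62.5 mm and 10.7 degrees, less where a joint would pass 70% of its speed; a pose out of reach is approached as far as the arm can. No shift or turn number may pass 1 either way. A call with a gripper value outside its range is refused whole. The fingers move at their own pace and stop on an object; "force" is the grip in N (left out, the last holds). Time passes only in rows, so rows that repeat a pose let the fingers close. It gives the time, the measured TCP pose, the force, the opening and the grip force at its end, in the units of the state.
- env.state(): the state, without advancing time (a new reading comes with each control period).
- env.capture(name): name is "side" or "top" or "wrist"; returns (picture, depth): 480x640x3 uint8, red, green, blue; 480x640 float32, mm along the optical axis (not along the pixel's ray), 0 where there is no reading.
- env.camera_info(name): a dict with "fx", "fy", "cx", "cy" (pixels), "T" (4x4, takes a point from camera to world coordinates). Camera axes: x right, y up, looking along -z (the intrinsics and any distortion apply to the point x, -y, -z); pixel columns grow to the right and rows downward; lengths in mm; the calibration is good to about 2 mm. The wrist camera is an equidistant fisheye: a pixel r from the principal point sees the ray r / f radians off the axis. A picture is of the moment at which its call begins: read the wrist's pose just before it. camera_info takes no time and is no camera call; for the wrist camera it gives the pose at the moment of the call.
- env.hand_in(): hands the job in; it is judged then, once.
The state is a dict: "time": time; "q": joint angles; "qd": joint speeds; "tau": joint torques, N m; "eef_pos": TCP position; "eef_rot": TCP orientation; "force": force on the tool from outside, world axes, zero at the start; "ft_torque": the same for the moment, N m; "gripper_width": finger opening in mm; "finger_force": force on a finger pad.
Only numpy, scipy, OpenCV 4.12 (cv2) and the standard library are available. Lean on these libraries where they do the work, as an engineer would, in place of code of your own. Each camera call takes 0.05 s, during which the arm holds its last target. There are 200 camera calls.

TASK

Make the sealed deep-well plate ready for shaking, using fingertips and the backs of the fingers only: push the plate along its guide rails fully home against the shaker's back stop, and swing the clamp strap round over it as far as it goes. Only when both are done, push the upright cam lever all the way down so that the pad clamps the plate and stays clamped. Never lift the plate, and leave the bottle, the vial and the marker beside the shaker alone.

Things in the scene. Friction and masses are not known exactly. Their poses are not given: they have to be found in the camera images.
- shaker: Low white plate shaker, 210 (x) x 190 (y) mm, fixed. Origin under it, x level from front panel (knob, display) to rear, z up. Aluminium platform 58 mm above the origin, x = -110 to +90. The clamp's column stands at x = +65 mm, y = 0. Two 13 mm high guide rails along x have inner faces at y = +-66 mm, x = -60 to +35, flared mouths to x = -81.
- deepwell: White deep-well plate under a grey sealing mat, one loose rigid block 85.5 (x) x 127.8 (y) x 45 (z) mm, about 0.3 kg. Origin at the centre of its underside, z up, long side across the shaker. It stands on the platform between the rails, 15 to 35 mm short of the back stop. Home, it touches the stop: its origin is then at x = -10 mm in the shaker's frame.
- pivot (a point): Point on the column's axis (shaker frame x = +65 mm, y = 0), 158 mm above the shaker's underside: the strap swings about the vertical line through it, and the cam lever's level axle passes through it.
- swing (a joint): Angle of the strap (rad): 0 = over the plate against its stop, pointing from the column to the shaker's front (-x of the shaker); grows as it is swung out; at pi/2 it points to the shaker's left (+y). Limit 1.65. Turns stiffly (0.12 N m friction), stays where it is left.
- strap_end (a point): Point in the middle of the strap's cross-section near its free end, 108 mm from the column's axis. The strap is an aluminium bar 26 mm wide, 18 mm high, its rounded end 120 mm from the axis. With the lever up it spans 124 to 142 mm above the shaker's underside; pushing the lever down lowers it by 8 mm.
- pressure_pad: Pad with domed rubber buttons below, under the strap, 64 (along the strap) x 100 (across) x 12 mm, 43 to 107 mm from the column's axis; origin at the centre of its underside. Sprung, yields up to 6 mm. With the lever up it spans 108 to 120 mm above the shaker's underside (5 mm clear of the plate's mat); strap over the plate and lever down, it presses the mat with about 20 N.
- cam_lever (a joint): Angle of the cam lever (rad): 0 = upright, growing as it tips towards the strap's free end, 1.57 = fully down (level, above the strap), against its stop. Stiff friction (0.28 N m, about 4 N at its tip, a little more as the pad is pressed); stays where it is left. It turns with the strap.
- lever_tip (a point): Middle of the end of the cam lever, 85 mm from its axle (point pivot). The lever is a straight bar with a black grip, 18 mm wide and 12 mm thick (6 mm either side of the line from axle to tip).
- bottle_small: Small bottle with a dark screw cap, 44 x 44 x 85 mm, standing loose left of the shaker; origin under its centre. To be left alone.
- vial_squat: Squat amber vial with a black cap, 32 x 32 x 62 mm, standing loose in front and to the right of the shaker; origin under its centre. To be left alone.
- pen: Capped marker pen, 14 x 146 x 14 mm, lying loose left of the shaker, roughly pointing away from the robot; origin under its centre, long axis its own y. To be left alone.
- back_stop (a point): Middle of the back stop's front line, at platform height (shaker frame x = +33, y = 0, z = 58 mm). The stop is two 26 mm high blocks, 25 to 55 mm left and right of this point.

How it is judged:
By the outcome, as a careful person would: the job done as asked, in the order asked, and still so for the second after the job is handed in, with the robot touching nothing.
It also fails if it takes over 53 s, if anything falls off the work surface, if the arm or the gripper's body presses on something with over 40 N, if the wrist force passes 120 N, or if a joint passes its speed limit or range.

## Working session

There is one attempt and no reset: what is moved stays moved. The work goes in short steps, Python scripts to look and compute and a tool call to move; the robot and the scene stay as the last step left them, time stands still between calls to the robot, and variables do not carry over. Pictures are saved under pics/ and viewed, at most 10 in all, crops included, and the job is handed in when it is done.

Besides the shell and the picture viewer there is one more tool, called after "Request:" by a JSON object that holds its "method" and its "body", one argument or row to a line. jog_arm: Moves the arm, as the interface text tells. Its arguments: {"type":"object","properties":{"dp":{"type":"array"},"rot":{"type":"array"},"jaw":{"type":"array"},"force":{"type":"number"}},"required":["dp","rot","jaw"]}

```bash
mkdir -p pics; cat > h.py <<'E'
import numpy as np, cv2
from scipy.spatial.transform import Rotation as R
from rig import env
def px2w(name,d,u,v,ci=None):
    c=ci or env.camera_info(name); z=d[v,u]
    p=np.array([(u-c['cx'])/c['fx']*z,-(v-c['cy'])/c['fy']*z,-z,1]); return (np.array(c['T'])@p)[:3]
def cloud(name,d):
    c=env.camera_info(name); v,u=np.mgrid[:480,:640]
    p=np.stack([(u-c['cx'])/c['fx']*d,-(v-c['cy'])/c['fy']*d,-d,np.ones_like(d)],-1)
    return (p@np.array(c['T']).T)[...,:3]
def save(n,im): cv2.imwrite('pics/'+n,im[...,::-1])
E
python3 - <<'E'
from h import *
s=env.state(); print(s)
for n in('side','top'):
    im,d=env.capture(n); save(n+'0.png',im); np.save(n+'0.npy',d); print(n,env.camera_info(n))
E
```

```text
{'time': 0.0, 'q': array([-1.15901916,  0.4683622 , -0.01160668,  1.60363966,  0.00601065,
        1.07140248, -0.05629156]), 'qd': array([-5.37212346e-04,  1.08008656e-03, -9.90780409e-05, -6.44553011e-04,
        1.43426739e-03,  3.54847337e-04, -1.97524810e-03]), 'tau': array([-8.89259627e-04, -5.20582223e+01, -1.32331680e-02, -2.43757296e+01,
       -5.67651994e-02,  1.72262429e-02,  1.57195473e-04]), 'eef_pos': array([285.30334768, 583.31695138, 183.3434884 ]), 'eef_rot': array([-7.08232481e-01, -3.06044121e+00,  2.75890722e-03]), 'force': array([0.17938546, 0.27857377, 0.8753718 ]), 'ft_torque': array([ 0.01246106, -0.02122411,  0.06783108]), 'finger_force': 0.0, 'gripper_width': 91.90277966992883}
side {'fx': 543.2205759338706, 'fy': 543.2205759338706, 'cx': 325.8500514814593, 'cy': 241.189473544045, 'T': array([[ 9.08895483e-01,  2.71986783e-01, -3.16120531e-01,
         1.78629251e+02],
       [-4.16859944e-01,  5.71297054e-01, -7.06998913e-01,
        -5.05393987e+02],
       [-1.16956316e-02,  7.74366106e-01,  6.32629707e-01,
         7.82099324e+02],
       [ 0.00000000e+00,  0.00000000e+00,  0.00000000e+00,
         1.00000000e+00]])}
top {'fx': 482.55439338592316, 'fy': 482.55439338592316, 'cx': 319.6288996590864, 'cy': 245.26869600710128, 'T': array([[-5.74291041e-03,  9.85885318e-01, -1.67323517e-01,
         3.51687858e+02],
       [-9.99525605e-01, -5.96208764e-04,  3.07929968e-02,
         1.95076231e+02],
       [ 3.02586037e-02,  1.67420981e-01,  9.85421043e-01,
         1.01908864e+03],
       [ 0.00000000e+00,  0.00000000e+00,  0.00000000e+00,
         1.00000000e+00]])}
```

View pics/top0.png

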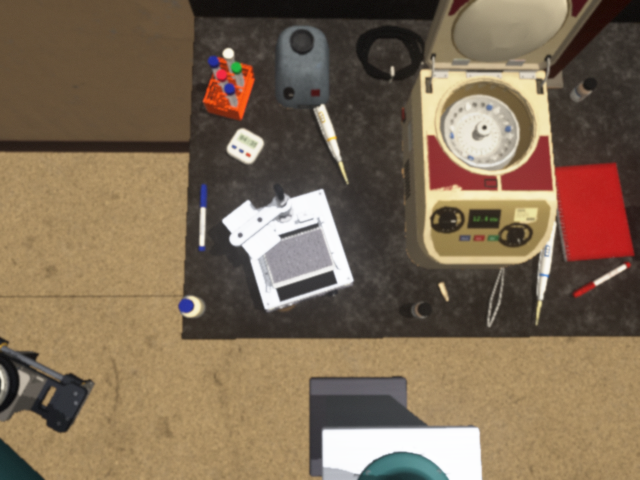

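View pics/side0.png

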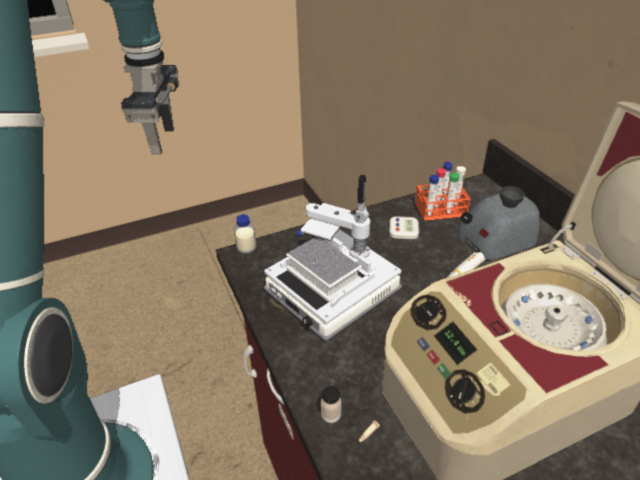

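The top view shows the shaker yawed about 18°, with plate's mat at (295,255), the column at (280,207), the strap end at (236,238) and the lever upright at (279,190). The side view agrees.

```bash
cat > m.py <<'E'
from h import *
P={}
for n in('top','side'):
    d=np.load(n+'0.npy'); P[n]=cloud(n,d)
a=P['top'].reshape(-1,3)
b=P['side'].reshape(-1,3)
for nm,c in(('top',a),('side',b)):
    s=c[(c[:,0]>350)&(c[:,0]<680)&(c[:,1]>100)&(c[:,1]<420)]
    h,e=np.histogram(s[:,2],bins=np.arange(-8,260,4)); print(nm,[(int(x),int(y)) for x,y in zip(e,h) if y>15])
    for lo,hi,l in((98,108,'mat'),(52,63,'plat'),(136,148,'strap'),(180,260,'lever'),(-4,4,'tab')):
        q=s[(s[:,2]>lo)&(s[:,2]<hi)]
        if len(q)>5:
            r=cv2.minAreaRect(q[:,:2].astype(np.float32)); print(l,len(q),q.mean(0).round(1),r)
E
python3 m.py
python3 - <<'E'
import cv2
a=cv2.imread('pics/top0.png')[170:320,170:370]; b=cv2.imread('pics/side0.png')[165:345,225:425]
cv2.imwrite('pics/c0.png',cv2.resize(a,(800,600),interpolation=2)); cv2.imwrite('pics/c1.png',cv2.resize(b,(666,600),interpolation=2))
E
```

```text
top [(-8, 420), (-4, 7319), (0, 4611), (4, 122), (8, 237), (12, 197), (16, 26), (24, 19), (28, 32), (32, 66), (36, 144), (40, 42), (48, 21), (52, 801), (56, 2769), (60, 456), (64, 252), (68, 243), (72, 80), (76, 22), (80, 96), (84, 47), (92, 31), (96, 574), (100, 1822), (104, 194), (112, 24), (116, 751), (120, 474), (124, 25), (128, 31), (132, 29), (136, 198), (140, 638), (144, 74), (156, 20), (160, 20), (236, 24), (240, 42)]
mat 2453 [486.5 207.4 101.6] ((487.4864807128906, 209.20443725585938), (82.11603546142578, 124.22215270996094), 17.679119110107422)
plat 3971 [496.9 202.5  57.6] ((489.0424499511719, 284.60400390625), (200.30328369140625, 326.0158386230469), 17.528837203979492)
strap 910 [544.3 282.5 141.4] ((550.6814575195312, 279.787841796875), (34.01433563232422, 136.0592041015625), 36.99159240722656)
lever 134 [577.5 239.2 227.7] ((580.119140625, 240.09759521484375), (17.577651977539062, 12.027717590332031), 42.599029541015625)
tab 11930 [ 5.018e+02  2.839e+02 -5.000e-01] ((514.9996337890625, 259.9088134765625), (320.0175476074219, 329.7853698730469), 89.93728637695312)
side
[... 499 characters left out ...]
), (204, 16), (208, 16), (220, 16), (240, 24)]
mat 1931 [489.7 202.3 103.3] ((521.87353515625, 216.40521240234375), (150.1914825439453, 125.23878479003906), 17.15065574645996)
plat 3089 [499.2 190.5  59.1] ((491.7737121582031, 282.74517822265625), (201.72982788085938, 329.85546875), 17.342552185058594)
strap 642 [549.5 273.4 142.6] ((551.0980224609375, 274.77679443359375), (32.90428161621094, 136.6492919921875), 38.895103454589844)
lever 234 [581.6 233.4 216.5] ((583.7339477539062, 237.56161499023438), (20.64114761352539, 13.484841346740723), 46.65641784667969)
tab 6196 [463.5 233.7   1.3] ((515.0057373046875, 260.0279541015625), (329.97955322265625, 319.7982177734375), 0.018014853820204735)
```

View pics/c0.png

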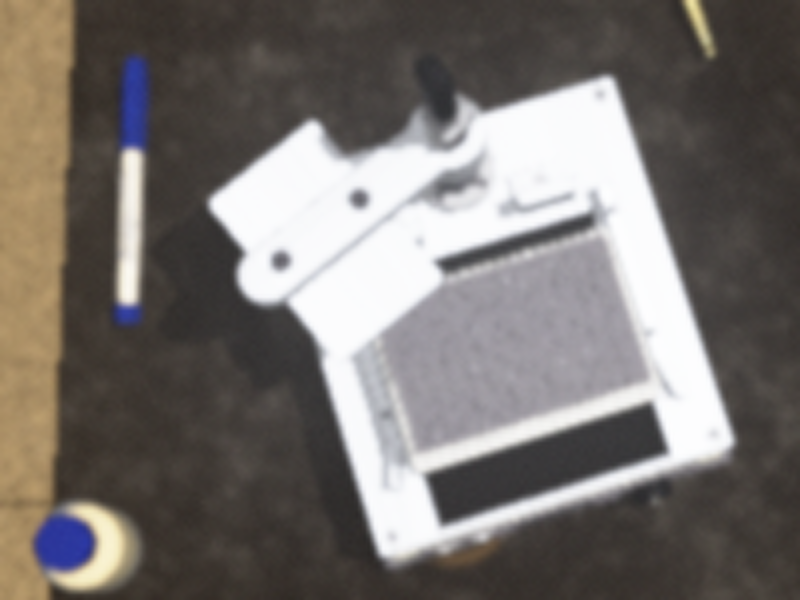

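View pics/c1.png

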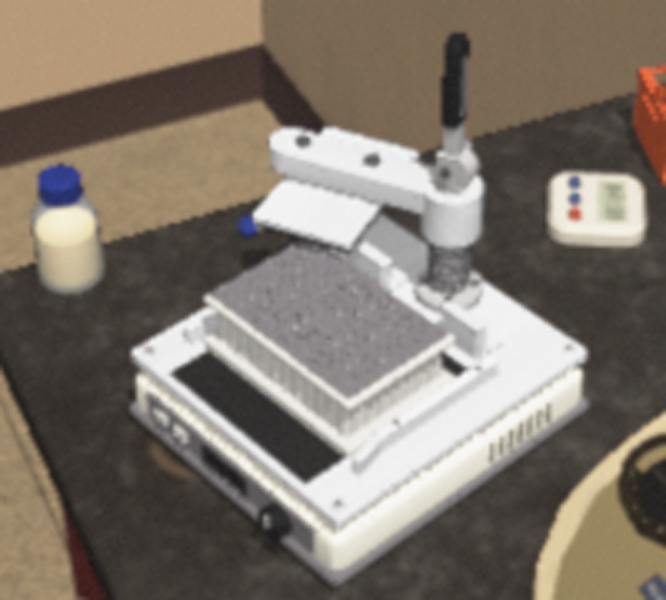

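The crop shows the plate's front top edge from (420,465) to (650,385), the strap's end at (265,280), the pivot at about (450,130), and the pad partly over the plate's left rear corner.

```bash
cat > m2.py <<'E'
from h import *
yaw=np.deg2rad(17.5); c,s=np.cos(yaw),np.sin(yaw); Rz=np.array([[c,s],[-s,c]])
for n in('top','side'):
    a=cloud(n,np.load(n+'0.npy')).reshape(-1,3)
    q=a[(abs(a[:,0]-500)<160)&(abs(a[:,1]-200)<150)]
    def rng(lo,hi,l):
        k=q[(q[:,2]>lo)&(q[:,2]<hi)]; u=k[:,:2]@Rz.T
        # keep main connected
        print(n,l,len(k),np.percentile(u,[.3,1,50,99,99.7],axis=0).round(1).tolist(),'z',np.median(k[:,2]).round(1))
    rng(54,62,'plat'); rng(99,106,'mat'); rng(137,147,'strap'); rng(200,250,'lever')
    k=q[(q[:,2]>137)&(q[:,2]<147)][:,:2].astype(np.float32)
    vx,vy,x0,y0=cv2.fitLine(k,cv2.DIST_HUBER,0,.01,.01).ravel(); t=(k-[x0,y0])@[vx,vy]
    print('line',np.degrees(np.arctan2(vy,vx)),x0,y0,'ends',[x0,y0]+np.outer([t.min(),t.max()],[vx,vy]))
a=cloud('top',np.load('top0.npy')).reshape(-1,3)
a=a[(a[:,2]>6)&(abs(a[:,0]-500)<220)&(abs(a[:,1]-250)<200)&(a[:,2]<100)]
bo=a[(a[:,1]>320)]; print('left objs', np.percentile(bo,[1,50,99],axis=0).round().tolist())
E
python3 m2.py
```

```text
top plat 3696 [[452.1, -38.4], [452.6, -37.7], [521.2, 25.9], [649.4, 143.5], [650.9, 144.5]] z 57.6
top mat 2290 [[488.1, -7.6], [489.1, -5.9], [526.4, 51.1], [565.5, 111.5], [566.3, 113.7]] z 101.7
top strap 896 [[574.7, 37.0], [576.3, 38.4], [604.4, 107.0], [634.6, 161.7], [637.5, 163.3]] z 141.4
top lever 118 [[617.0, 47.4], [617.1, 47.5], [621.9, 54.7], [633.6, 61.3], [634.1, 61.6]] z 238.8
line -53.47247 542.94116 283.51373 ends [[506.99957 332.03723]
 [587.96344 222.73073]]
side plat 2828 [[453.5, -42.0], [454.0, -41.4], [499.1, 5.5], [652.3, 139.8], [653.8, 141.4]] z 59.4
side mat 1798 [[488.9, -12.0], [489.5, -10.6], [526.4, 45.0], [618.3, 109.5], [628.3, 111.3]] z 103.4
side strap 610 [[576.8, 33.0], [578.1, 34.5], [607.1, 95.7], [640.0, 158.1], [643.6, 160.5]] z 143.1
side lever 177 [[617.9, 42.8], [618.1, 43.2], [623.5, 47.0], [636.8, 56.1], [638.1, 56.9]] z 225.6
line -53.249718 548.6995 272.5056 ends [[507.41254 327.795  ]
 [589.34607 218.07382]]
left objs [[373.0, 323.0, 7.0], [412.0, 413.0, 18.0], [718.0, 437.0, 86.0]]
```

```bash
cat > g.py <<'E'
import sys,json
from h import *
# args: rows "u,v,z,yaw_y_deg_in_shaker"
O=np.array([562.7,51.5]); c,s=np.cos(np.radians(17.5)),np.sin(np.radians(17.5))
def w(x,y): u,v=O+[x,y]; return np.array([c*u-s*v,s*u+c*v])
def sh(p): return np.array([[c,s],[-s,c]])@p[:2]-O
st=env.state(); Rc=R.from_rotvec(st['eef_rot']); p=st['eef_pos']
ty=Rc.as_matrix()[:,1]
print('t',round(st['time'],2),'sh',sh(p).round(1),p[2].round(1),'yawy',np.degrees(np.arctan2(ty[1],ty[0]))-17.5,'F',st['force'].round(1))
print('q',st['q'].round(2))
for a in sys.argv[1:]:
    x,y,z,ya=map(float,a.split(',')); t=np.radians(ya+17.5)
    Y=[np.cos(t),np.sin(t),0]; Z=[0,0,-1]; M=np.column_stack([np.cross(Y,Z),Y,Z])
    print(a,Rc.inv().apply(np.r_[w(x,y),z]-p).round(1).tolist(),(Rc.inv()*R.from_matrix(M)).as_rotvec().round(3).tolist())
E
python3 g.py -- 2>/dev/null -108,0,184,0 -108,0,72,0 || python3 - <<'E'
E
sed -i 's/sys.argv\[1:\]/[k for k in sys.argv[1:] if k!="--"]/' g.py; python3 g.py -- -108,0,184,0 -108,0,72,0
```

```text
t 0.1 sh [-115.1  419.1] 183.4 yawy 46.4389134482 F [-0.3  0.3  1.1]
q [-1.16  0.47 -0.01  1.6   0.01  1.07 -0.06]
t 0.1 sh [-115.1  419.1] 183.4 yawy 46.4389134482 F [-0.3  0.3  1.1]
q [-1.16  0.47 -0.01  1.6   0.01  1.07 -0.06]
-108,0,184,0 [-294.0, -298.8, -0.0] [-0.001, 0.001, 0.811]
-108,0,72,0 [-294.0, -298.6, 112.0] [-0.001, 0.001, 0.811]
```

The manual's scale: shifts go in shares of 400 mm and turns go in shares of 360 degrees. Converting my numbers, -299 mm / 400 = -0.7475, -294 mm / 400 = -0.735, 0.811 rad / 6.2832 = 0.1291.

Request:
{"method": "jog_arm", "body": {
  "dp": [
    [-0.735,-0.7475,0],
    [-0.735,-0.7475,0],
    [-0.735,-0.7475,0],
    [-0.735,-0.7475,0],
    [-0.735,-0.7475,0]
  ],
  "rot": [
    [0,0,0.1291],
    [0,0,0.1291],
    [0,0,0.1291],
    [0,0,0.1291],
    [0,0,0.1291]
  ],
  "jaw": [0,0,0,0,0]
}}

```text
time: 0.72
eef_pos: [384.8, 285.4, 184.2]
eef_rot: [1.862, 2.53, 0.0]
force: [0.6, 0.7, -0.1]
gripper_width: 44.2
finger_force: 0.0
```

```bash
python3 g.py -- -108,0,184,0
```

```text
t 0.72 sh [-109.9  105. ] 184.2 yawy -0.19695810092524724 F [ 0.6  0.7 -0.1]
q [-0.92  0.17  0.24  2.02 -0.05  0.95 -0.35]
-108,0,184,0 [-105.0, 2.3, 0.2] [0.0, 0.0, -0.003]
```

Request:
{"method": "jog_arm", "body": {
  "dp": [
    [-0.2625,0.005,0],
    [-0.2625,0.005,0],
    [-0.2625,0.005,0],
    [-0.2625,0.005,0.125],
    [-0.2625,0.005,0.225]
  ],
  "rot": [
    [0,0,0],
    [0,0,0],
    [0,0,0],
    [0,0,0],
    [0,0,0]
  ],
  "jaw": [0,0,0,0,0]
}}

```text
time: 1.35
eef_pos: [417.4, 189.2, 93.1]
eef_rot: [-1.856, -2.534, -0.001]
force: [0.4, -0.1, -0.8]
gripper_width: 0.6
finger_force: 0.0
```

```bash
python3 g.py -- -108,0,72,0 -85,0,72,0
```

```text
t 1.35 sh [-107.7    3.5] 93.1 yawy 0.06389658788946306 F [ 0.4 -0.1 -0.8]
q [-0.76  0.28  0.3   2.15 -0.12  0.72 -0.07]
-108,0,72,0 [-3.5, -0.3, 21.1] [0.0, -0.001, 0.001]
-85,0,72,0 [-3.5, 22.7, 21.1] [0.0, -0.001, 0.001]
```

To row units: 26 mm / 400 = 0.065, -3.5 mm / 400 = -0.0088.

Request:
{"method": "jog_arm", "body": {
  "dp": [
    [-0.0088,0,0.0525],
    [-0.0088,0,0.0525],
    [-0.0088,0.035,0.0525],
    [-0.0088,0.05,0.0525],
    [-0.0088,0.065,0.0525]
  ],
  "rot": [
    [0,0,0],
    [0,0,0],
    [0,0,0],
    [0,0,0],
    [0,0,0]
  ],
  "jaw": [0,0,0,0,0]
}}

```text
time: 1.98
eef_pos: [444.9, 193.1, 74.0]
eef_rot: [1.858, 2.533, 0.002]
force: [-0.5, -0.4, 0.2]
gripper_width: 0.2
finger_force: 0.0
```

```bash
python3 - <<'E'
from h import *
im,d=env.capture('side'); save('s1.png',cv2.resize(im[150:360,200:440],(686,600),interpolation=2))
E
python3 g.py
```

```text
t 2.02 sh [-79.8  -1.2] 74.0 yawy -0.03043890118110326 F [ 1.  -0.1  0.5]
q [-0.73  0.35  0.29  2.11 -0.16  0.7  -0.02]
```

View pics/s1.png

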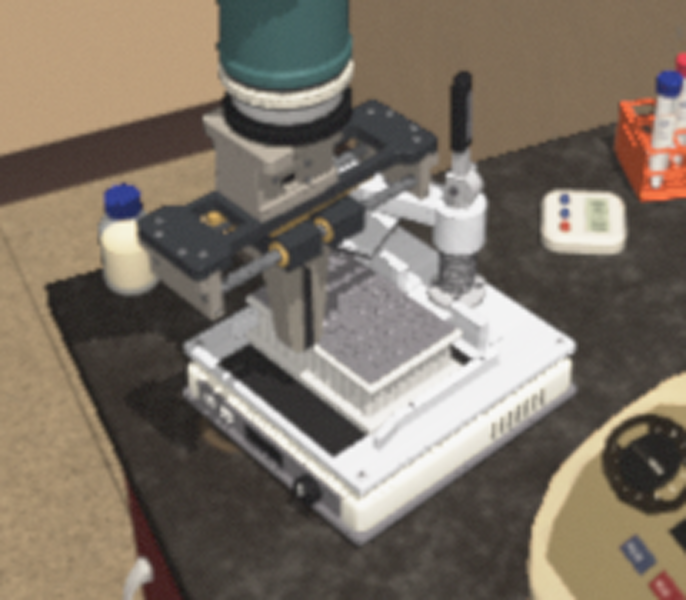

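The shut fingers at (295,330) are against the front of the plate, and the gripper body is clear of the strap. I'll keep pushing.

To row units: 10 mm / 400 = 0.025, 9 mm / 400 = 0.0225.

Request:
{"method": "jog_arm", "body": {
  "dp": [
    [0,0.0075,0],
    [0,0.015,0],
    [0,0.02,0],
    [0,0.0225,0],
    [0,0.025,0]
  ],
  "rot": [
    [0,0,0],
    [0,0,0],
    [0,0,0],
    [0,0,0],
    [0,0,0]
  ],
  "jaw": [0,0,0,0,0]
}}

```text
time: 2.65
eef_pos: [453.3, 195.4, 73.3]
eef_rot: [-1.858, -2.533, 0.0]
force: [0.4, 0.9, -0.4]
gripper_width: 0.7
finger_force: 0.0
```

```bash
python3 g.py
```

```text
t 2.65 sh [-71.6  -1.4] 73.3 yawy -0.02704788783439227 F [ 0.4  0.9 -0.4]
q [-0.72  0.37  0.29  2.09 -0.16  0.71 -0.02]
```

To row units: 4 mm / 400 = 0.01, 3 mm / 400 = 0.0075.

Request:
{"method": "jog_arm", "body": {
  "dp": [
    [0,0.0025,0],
    [0,0.005,0],
    [0,0.0075,0],
    [0,0.01,0],
    [0,0.01,0]
  ],
  "rot": [
    [0,0,0],
    [0,0,0],
    [0,0,0],
    [0,0,0],
    [0,0,0]
  ],
  "jaw": [0,0,0,0,0]
}}

```text
time: 3.28
eef_pos: [457.2, 196.6, 73.3]
eef_rot: [1.858, 2.533, 0.0]
force: [-0.6, -0.1, -0.1]
gripper_width: 0.4
finger_force: 0.0
```

To row units: 2 mm / 400 = 0.005, 1 mm / 400 = 0.0025.

Request:
{"method": "jog_arm", "body": {
  "dp": [
    [0,0.0025,0],
    [0,0.005,0],
    [0,0.005,0]
  ],
  "rot": [
    [0,0,0],
    [0,0,0],
    [0,0,0]
  ],
  "jaw": [0,0,0]
}}

```text
time: 3.65
eef_pos: [459.1, 197.2, 73.3]
eef_rot: [1.858, 2.533, 0.0]
force: [-0.5, 0.2, -0.1]
gripper_width: 0.2
finger_force: 0.0
```

```bash
python3 g.py;python3 - <<'E'
from h import *
im,d=env.capture('top'); save('t1.png',cv2.resize(im[170:320,200:400],(800,600),interpolation=2))
E
```

```text
t 3.65 sh [-65.5  -1.5] 73.3 yawy -0.028451217845741894 F [-0.5  0.2 -0.1]
q [-0.72  0.38  0.29  2.07 -0.16  0.71 -0.02]
```

To row units: 2.5 mm / 400 = 0.0063, 2 mm / 400 = 0.005.

Request:
{"method": "jog_arm", "body": {
  "dp": [
    [0,0.0025,0],
    [0,0.005,0],
    [0,0.0063,0]
  ],
  "rot": [
    [0,0,0],
    [0,0,0],
    [0,0,0]
  ],
  "jaw": [0,0,0]
}}

```text
time: 4.08
eef_pos: [461.6, 198.0, 73.3]
eef_rot: [1.858, 2.533, 0.0]
force: [0.1, -0.3, 0.7]
gripper_width: 0.2
finger_force: 0.0
```

To row units: 2.5 mm / 400 = 0.0063, 2 mm / 400 = 0.005.

Request:
{"method": "jog_arm", "body": {
  "dp": [
    [0,0.0025,0],
    [0,0.005,0],
    [0,0.0063,0]
  ],
  "rot": [
    [0,0,0],
    [0,0,0],
    [0,0,0]
  ],
  "jaw": [0,0,0]
}}

```text
time: 4.45
eef_pos: [463.9, 198.8, 73.3]
eef_rot: [1.858, 2.533, 0.0]
force: [0.3, -0.8, 1.7]
gripper_width: 0.5
finger_force: 0.0
```

Now at about x=-60.5. I'll look at the side view before pushing further.

```bash
python3 g.py;python3 - <<'E'
from h import *
im,d=env.capture('side'); save('s2.png',cv2.resize(im[210:330,250:410],(800,600),interpolation=2)); np.save('side2.npy',d)
E
```

```text
t 4.45 sh [-60.5  -1.4] 73.3 yawy -0.02470179381163007 F [ 0.3 -0.8  1.7]
q [-0.71  0.38  0.29  2.06 -0.16  0.72 -0.01]
```

View pics/s2.png

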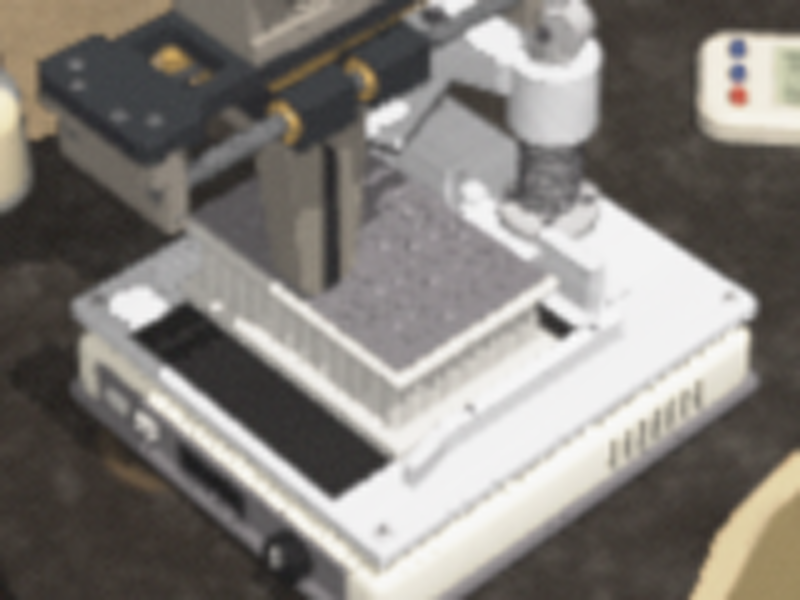

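The front edge of the plate runs unbroken past the fingertip at (310,290), so the finger looks to be over the mat rather than in front of it. I'll check that with projection and depth.

```bash
python3 - <<'E'
from h import *
c=env.camera_info('side'); s=env.state(); d=np.load('side2.npy'); P=cloud('side',d)
def pj(p):
    q=np.linalg.inv(c['T'])@np.r_[p,1]; return c['cx']+c['fx']*q[0]/-q[2], c['cy']-c['fy']*q[1]/-q[2]
p=s['eef_pos']; print(p,pj(p),pj(p+[0,0,30]))
u,v=pj(p); print('crop px',(u-250)*5,(v-210)*5)
for cx,cy in((310,280),(300,250),(330,200),(280,288),(340,330),(450,250),(360,290)):
    print(cx,cy,P[210+cy//5,250+cx//5].round(1))
a=P.reshape(-1,3); 
from g import sh,w
k=a[(a[:,2]>99)&(a[:,2]<106)&(abs(a[:,0]-490)<80)&(abs(a[:,1]-200)<80)]
uv=np.array([sh(x) for x in k]); print(len(k),np.percentile(uv,[.5,2,50,98,99.5],axis=0).round(1).tolist())
# front edge vs y
for y in range(-60,61,15):
    m=abs(uv[:,1]-y)<4
    if m.sum()>3: print(y,np.percentile(uv[m,0],[1,99]).round(1))
E
```

```text
[463.93975954 198.75819059  73.29583612] (np.float64(312.2619041223134), np.float64(277.3500958964482)) (np.float64(311.8211125169761), np.float64(265.62159931883474))
crop px 311.30952061156705 336.7504794822409
310 280 [460.2 188.7 112. ]
300 250 [456.2 187.4 129.2]
330 200 [469.3 188.9 147.2]
280 288 [454.  203.5  99.9]
340 330 [463.5 169.3 101.7]
450 250 [519.3 192.  101.8]
360 290 [478.8 185.4 102.4]
t 4.5 sh [-60.5  -1.5] 73.3 yawy -0.027297302250882893 F [0.4 0.9 1.3]
q [-0.71  0.38  0.29  2.06 -0.16  0.72 -0.01]
1310 [[-74.0, -63.2], [-73.0, -61.8], [-37.4, -23.2], [4.7, 54.2], [6.0, 58.0]]
-60 [-72.1   5.6]
-45 [-73.    4.5]
-30 [-72.5   3.8]
-15 [-72.8   4.6]
0 [-73.2   3.9]
15 [-73.9   6.6]
30 [-73.    5.5]
45 [-73.7 -46.9]
60 [-70.2 -38.3]
```

```bash
python3 - <<'E'
from h import *
for f,p in(('side0.npy',[285.3,583.3,183.3]),('side2.npy',[463.9,198.8,73.3])):
    P=cloud('side',np.load(f)).reshape(-1,3); d=P-p
    k=d[(np.hypot(d[:,0],d[:,1])<75)&(d[:,2]>-60)&(d[:,2]<150)]
    print(f,len(k))
    for lo in range(-60,120,8):
        m=k[(k[:,2]>=lo)&(k[:,2]<lo+8)]
        if len(m): print(lo,len(m),m.min(0).round(),m.max(0).round())
E
```

```text
side0.npy 1029
28 24 [-31. -54.  32.] [34. 48. 36.]
36 74 [-31. -57.  36.] [35. 50. 44.]
44 76 [-33. -58.  44.] [36. 49. 52.]
52 79 [-33. -60.  52.] [36. 50. 60.]
60 77 [-34. -60.  60.] [36. 52. 68.]
68 79 [-34. -62.  68.] [37. 47. 76.]
76 77 [-35. -62.  76.] [38. 51. 84.]
84 72 [-35. -65.  84.] [38. 53. 92.]
92 82 [-35. -62.  92.] [ 39.  55. 100.]
100 71 [-36. -62. 100.] [ 37.  53. 108.]
108 37 [-36. -64. 108.] [ 39.  54. 116.]
116 22 [ 20.  34. 116.] [ 50.  52. 124.]
side2.npy 5371
-60 100 [-66. -68. -60.] [-31.  37. -52.]
-52 72 [-65. -68. -52.] [-31.  35. -44.]
-44 120 [-65. -67. -44.] [-31.  38. -36.]
-36 283 [-65. -71. -36.] [-22.  43. -28.]
-28 31 [-62. -70. -28.] [-27.  43. -20.]
-20 950 [-62. -75. -20.] [ 48.  67. -12.]
-12 453 [-58. -74. -12.] [63. 68. -4.]
-4 335 [-40. -74.  -4.] [65. 71.  4.]
4 183 [-26. -56.   4.] [65. 51. 12.]
12 95 [-25. -55.  12.] [61. 50. 18.]
20 240 [-31. -62.  20.] [70. 57. 28.]
28 1158 [-27. -61.  28.] [73. 64. 36.]
36 66 [-15. -13.  36.] [59. 55. 44.]
44 84 [-14. -13.  44.] [59. 55. 52.]
52 55 [-15. -15.  52.] [18.  6. 60.]
60 64 [-16. -14.  60.] [17.  5. 68.]
68 62 [-17. -15.  68.] [18.  4. 76.]
76 63 [-18. -15.  76.] [21.  4. 84.]
84 71 [-18. -16.  84.] [21.  3. 92.]
92 74 [-19. -17.  92.] [ 20.   3. 100.]
100 36 [-18. -16. 100.] [ 23.  -3. 108.]
108 7 [-30. -17. 108.] [ 20.   4. 115.]
116 26 [-30. -35. 116.] [ 35.   4. 124.]
```

Start and present views both put the real fingertips about 32 mm above the reported TCP along the tool axis. That means the fingers skimmed over the mat and the plate hasn't moved. I'll correct for this offset: raise, back off, go lower and push.

Request:
{"method": "jog_arm", "body": {
  "dp": [
    [0,0,-0.03],
    [0,-0.1175,-0.03],
    [0,-0.1175,-0.03],
    [0.0038,-0.1175,0.05],
    [0.0038,-0.1175,0.0775]
  ],
  "rot": [
    [0,0,0],
    [0,0,0],
    [0,0,0],
    [0,0,0],
    [0,0,0]
  ],
  "jaw": [0,0,0,0,0]
}}

```text
time: 5.12
eef_pos: [418.6, 186.1, 41.8]
eef_rot: [-1.858, -2.533, 0.001]
force: [-0.5, 0.1, -0.3]
gripper_width: 0.2
finger_force: 0.0
```

```bash
sed -i 's/np.r_\[w(x,y),z\]/np.r_[w(x,y),z-32]/; s/,p\[2\].round(1),/,"tipz",(p[2]+32).round(1),/' g.py; python3 g.py -- -108,0,75,0; python3 - <<'E'
from h import *
s=env.state(); im,d=env.capture('side'); P=cloud('side',d).reshape(-1,3); d=P-s['eef_pos']
k=d[(np.hypot(d[:,0],d[:,1])<22)&(d[:,2]>20)]
for lo in range(20,60,4):
    m=k[(k[:,2]>=lo)&(k[:,2]<lo+4)]
    if len(m): print(lo,len(m),m.min(0).round(),m.max(0).round())
E
```

```text
t 5.12 sh [-1.075e+02  1.000e-01] tipz 73.8 yawy -0.016249791656338886 F [-0.5  0.1 -0.3]
q [-0.73  0.38  0.28  2.18 -0.18  0.61 -0.02]
-108,0,75,0 [-0.1, -0.5, -1.2] [-0.001, 0.0, -0.0]
20 1 [  9. -13.  21.] [  9. -13.  21.]
28 4 [ -3. -10.  31.] [ 8. -7. 32.]
32 10 [ -5. -10.  33.] [12. -6. 36.]
36 22 [-14. -12.  36.] [15.  3. 39.]
40 31 [-14. -13.  40.] [16.  2. 44.]
44 23 [-14. -12.  44.] [16.  3. 48.]
48 30 [-15. -13.  48.] [16.  4. 52.]
52 24 [-14. -12.  52.] [16.  5. 56.]
56 24 [-14. -14.  56.] [14. -0. 60.]
```

To row units: 30 mm / 400 = 0.075, 26 mm / 400 = 0.065.

Request:
{"method": "jog_arm", "body": {
  "dp": [
    [0,0.025,0],
    [0,0.04,0],
    [0,0.0525,0],
    [0,0.065,0],
    [0,0.075,0]
  ],
  "rot": [
    [0,0,0],
    [0,0,0],
    [0,0,0],
    [0,0,0],
    [0,0,0]
  ],
  "jaw": [0,0,0,0,0]
}}

```text
time: 5.8
eef_pos: [446.3, 194.8, 42.7]
eef_rot: [-1.857, -2.532, 0.003]
force: [-4.4, -1.9, 5.5]
gripper_width: 0.4
finger_force: 2.8
```

To row units: 5 mm / 400 = 0.0125, 4 mm / 400 = 0.01.

Request:
{"method": "jog_arm", "body": {
  "dp": [
    [0,0.005,0],
    [0,0.01,0],
    [0,0.0125,0]
  ],
  "rot": [
    [0,0,0],
    [0,0,0],
    [0,0,0]
  ],
  "jaw": [0,0,0]
}}

```text
time: 6.18
eef_pos: [451.1, 196.3, 42.5]
eef_rot: [-1.857, -2.532, 0.002]
force: [-6.4, -1.9, 6.2]
gripper_width: 0.3
finger_force: 3.3
```

```bash
python3 g.py
```

```text
t 6.17 sh [-73.5   0. ] tipz 74.5 yawy -0.026877150217259782 F [-6.4 -1.9  6.2]
q [-0.71  0.42  0.28  2.1  -0.19  0.64  0.  ]
```

To row units: 3 mm / 400 = 0.0075, 2 mm / 400 = 0.005.

Request:
{"method": "jog_arm", "body": {
  "dp": [
    [0,0.0025,0],
    [0,0.005,0],
    [0,0.0075,0]
  ],
  "rot": [
    [0,0,0],
    [0,0,0],
    [0,0,0]
  ],
  "jaw": [0,0,0]
}}

```text
time: 6.55
eef_pos: [453.8, 197.2, 42.6]
eef_rot: [-1.857, -2.532, 0.002]
force: [-5.6, -2.0, 6.7]
gripper_width: 0.5
finger_force: 3.2
```

To row units: 2 mm / 400 = 0.005, 1 mm / 400 = 0.0025.

Request:
{"method": "jog_arm", "body": {
  "dp": [
    [0,0.0025,0],
    [0,0.005,0],
    [0,0.005,0]
  ],
  "rot": [
    [0,0,0],
    [0,0,0],
    [0,0,0]
  ],
  "jaw": [0,0,0]
}}

```text
time: 6.92
eef_pos: [456.0, 197.9, 42.6]
eef_rot: [-1.858, -2.532, 0.002]
force: [-4.8, -0.3, 4.9]
gripper_width: 0.5
finger_force: 2.8
```

```bash
python3 g.py
```

```text
t 6.92 sh [-68.3   0.1] tipz 74.6 yawy -0.026995488415341384 F [-4.8 -0.3  4.9]
q [-0.7   0.43  0.28  2.09 -0.19  0.65  0.  ]
```

To row units: 2.5 mm / 400 = 0.0063, 2 mm / 400 = 0.005.

Request:
{"method": "jog_arm", "body": {
  "dp": [
    [0,0.0025,0],
    [0,0.005,0],
    [0,0.0063,0]
  ],
  "rot": [
    [0,0,0],
    [0,0,0],
    [0,0,0]
  ],
  "jaw": [0,0,0]
}}

```text
time: 7.3
eef_pos: [456.5, 198.0, 42.5]
eef_rot: [-1.856, -2.53, 0.007]
force: [-10.3, -2.9, 11.7]
gripper_width: 0.5
finger_force: 6.0
```

To row units: 2 mm / 400 = 0.005, 1 mm / 400 = 0.0025.

Request:
{"method": "jog_arm", "body": {
  "dp": [
    [0,0.0025,0],
    [0,0.005,0],
    [0,0.005,0]
  ],
  "rot": [
    [0,0,0],
    [0,0,0],
    [0,0,0]
  ],
  "jaw": [0,0,0]
}}

```text
time: 7.68
eef_pos: [456.3, 198.0, 42.4]
eef_rot: [-1.854, -2.528, 0.012]
force: [-15.2, -4.6, 15.8]
gripper_width: 0.2
finger_force: 8.6
```

```bash
python3 g.py;  python3 - <<'E'
from h import *
im,d=env.capture('side'); save('s3.png',cv2.resize(im[210:330,250:410],(800,600),interpolation=2))
a=cloud('side',d).reshape(-1,3)
from g import sh
k=a[(a[:,2]>99)&(a[:,2]<106)&(abs(a[:,0]-490)<80)&(abs(a[:,1]-200)<80)]
uv=np.array([sh(x) for x in k])
for y in range(-60,61,15):
    m=abs(uv[:,1]-y)<4
    if m.sum()>3: print(y,np.percentile(uv[m,0],[1,99]).round(1))
E
```

```text
t 7.67 sh [-68.    0.1] tipz 74.4 yawy -0.012092076466721835 F [-15.2  -4.6  15.8]
q [-0.7   0.43  0.27  2.08 -0.19  0.66  0.01]
t 7.72 sh [-68.    0.1] tipz 74.4 yawy -0.014289127543854363 F [-15.   -5.   16.9]
q [-0.7   0.43  0.27  2.08 -0.19  0.66  0.01]
-60 [-49.4  27.4]
-45 [-49.7  28.3]
-30 [-50.   28.5]
-15 [-62.4  29.1]
0 [-81.8  29.2]
15 [-28.1  28.9]
30 [-14.3  28.5]
```

View pics/s3.png

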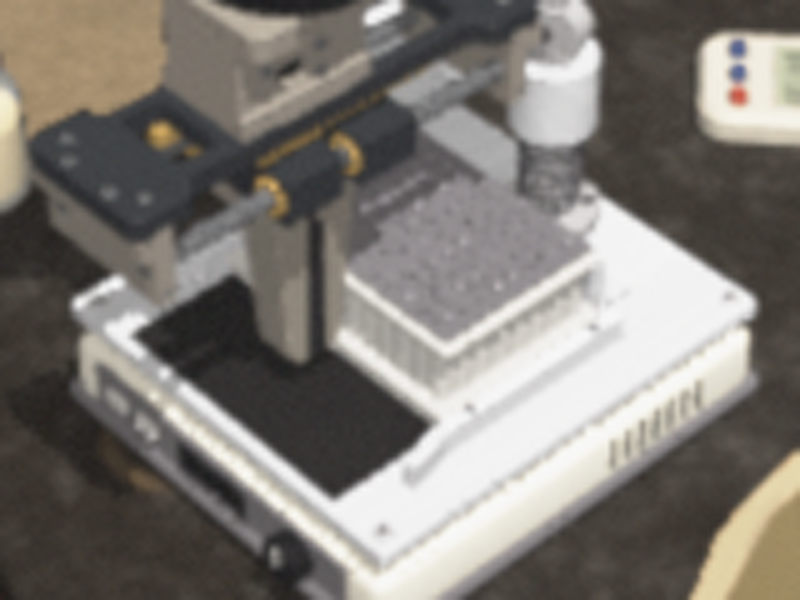

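The plate moved 23 mm and the force rose at the stop, so it's home. The picture shows it against the stop blocks at (590,260), with the finger at (300,340). Next I'll back off, rise, and go round to the strap's rear side.

To row units: -110 mm / 400 = -0.275, -105 mm / 400 = -0.2625.

Request:
{"method": "jog_arm", "body": {
  "dp": [
    [0,-0.05,0],
    [0,-0.1,0],
    [0,-0.1,-0.125],
    [0,-0.1,-0.2625],
    [0,-0.1,-0.275]
  ],
  "rot": [
    [0,0,0],
    [0,0,0],
    [0,0,0],
    [0,0,0],
    [0,0,0]
  ],
  "jaw": [0,0,0,0,0]
}}

```text
time: 8.35
eef_pos: [426.3, 189.1, 156.3]
eef_rot: [1.856, 2.53, 0.015]
force: [-0.5, -0.2, -0.3]
gripper_width: 0.2
finger_force: 0.0
```

```bash
python3 g.py -- 75,109,184,19.1;python3 - <<'E'
from h import *
im,d=env.capture('top'); a=cloud('top',d).reshape(-1,3)
import sys; sys.argv=['g']
from g import sh
k=a[(a[:,2]>99)&(a[:,2]<105)&(abs(a[:,0]-490)<90)&(abs(a[:,1]-200)<90)]
uv=np.array([sh(x) for x in k])
for y in range(-60,61,15):
    m=abs(uv[:,1]-y)<4
    if m.sum()>3: print(y,np.percentile(uv[m,0],[1,99]).round(1))
E
```

```text
t 8.35 sh [-99.3   0.6] tipz 188.3 yawy -0.043575748144558446 F [-0.5 -0.2 -0.3]
q [-0.79  0.18  0.33  2.09 -0.08  0.87 -0.1 ]
75,109,184,19.1 [108.5, 174.1, 6.3] [0.01, -0.001, -0.334]
t 8.4 sh [-100.6    0.5] tipz 186.9 yawy -0.03091924885572439 F [0.5 0.6 0.4]
q [-0.79  0.19  0.33  2.09 -0.08  0.87 -0.1 ]Traceback (most recent call last):
  File "<stdin>", line 8, in <module>
IndexError: too many indices for array: array is 1-dimensional, but 2 were indexed
```

To row units: 174 mm / 400 = 0.435, 108.5 mm / 400 = 0.2713, -0.334 rad / 6.2832 = -0.0532.

Request:
{"method": "jog_arm", "body": {
  "dp": [
    [0.2713,0.435,0],
    [0.2713,0.435,0],
    [0.2713,0.435,0],
    [0.2713,0.435,0],
    [0.2713,0.435,0]
  ],
  "rot": [
    [0.0016,0,-0.0532],
    [0.0016,0,-0.0532],
    [0.0016,0,-0.0532],
    [0.0016,0,-0.0532],
    [0.0016,0,-0.0532]
  ],
  "jaw": [0,0,0,0,0]
}}

```text
time: 9.02
eef_pos: [555.9, 343.4, 149.6]
eef_rot: [-1.407, -2.801, 0.017]
force: [-0.5, -0.0, -0.8]
gripper_width: 0.5
finger_force: 0.0
```

```bash
python3 - <<'E'
from h import *
im,d=env.capture('side'); im2,d2=env.capture('top')
import sys; sys.argv=['g']
from g import sh
for n,dd,(lo,hi) in(('side',d,(100,106)),('top',d2,(98.5,105))):
    a=cloud(n,dd).reshape(-1,3)
    k=a[(a[:,2]>lo)&(a[:,2]<hi)&(abs(a[:,0]-490)<90)&(abs(a[:,1]-200)<90)]
    uv=np.array([sh(x) for x in k])
    for y in range(-60,61,30):
        m=abs(uv[:,1]-y)<4
        if m.sum()>3: print(n,y,np.percentile(uv[m,0],[1,99]).round(1))
E
python3 g.py -- 75,109,128,19.1
```

```text
t 9.12 sh [ 69.8 107.4] tipz 182.8 yawy 19.068512857619076 F [-0.5 -0.7  0. ]
q [-0.78  0.51  0.25  1.63 -0.14  1.03  0.15]
side -60 [-48.3  28.5]
side -30 [-48.3  29. ]
side 0 [-47.4  53.9]
side 30 [-48.4  28.5]
side 60 [-47.5   0. ]
top -60 [-49.2  27.3]
top -30 [-50.   28.3]
top 0 [-49.8  27.3]
top 30 [-49.  28.]
t 9.12 sh [ 69.8 107.4] tipz 182.8 yawy 19.068512857619076 F [-0.5 -0.7  0. ]
q [-0.78  0.51  0.25  1.63 -0.14  1.03  0.15]
75,109,128,19.1 [-0.3, 6.1, 54.7] [-0.012, -0.001, -0.001]
```

To row units: 54 mm / 400 = 0.135, 30 mm / 400 = 0.075, -0.012 rad / 6.2832 = -0.0019.

Request:
{"method": "jog_arm", "body": {
  "dp": [
    [0,0.015,0],
    [0,0.015,0.075],
    [0,0.015,0.135],
    [0,0.015,0.135]
  ],
  "rot": [
    [-0.0019,0,0],
    [-0.0019,0,0],
    [-0.0019,0,0],
    [-0.0019,0,0]
  ],
  "jaw": [0,0,0,0]
}}

```text
time: 9.62
eef_pos: [559.2, 345.2, 96.9]
eef_rot: [-1.411, -2.804, 0.0]
force: [0.1, 0.4, 0.3]
gripper_width: 0.4
finger_force: 0.0
```

```bash
cat > arc.py <<'E'
import sys,subprocess,numpy as np
off=float(sys.argv[1]); r=float(sys.argv[2]); rows=[]
for a in map(float,sys.argv[3:]):
    t=np.radians(a); d=np.array([np.cos(t),np.sin(t)]); n=np.array([-d[1],d[0]])
    x,y=np.array([65,0])+r*d-off*n; rows.append(f'{x:.1f},{y:.1f},128,{a-90}')
subprocess.run(['python3','g.py','--']+rows)
E
python3 arc.py 29 98 110 119 128 137 146
```

```text
t 9.62 sh [ 74.5 109.6] tipz 128.9 yawy 19.074166172685153 F [0.1 0.4 0.3]
q [-0.77  0.58  0.24  1.67 -0.16  0.92  0.17]
58.7,102.0,128,20.0 [-2.0, -17.4, 0.9] [-0.001, -0.002, -0.016]
42.9,99.8,128,29.0 [1.1, -33.0, 0.9] [-0.001, -0.002, -0.173]
27.5,95.1,128,38.0 [1.7, -49.1, 0.9] [-0.001, -0.002, -0.33]
13.1,88.0,128,47.0 [-0.3, -65.0, 0.9] [-0.0, -0.002, -0.487]
-0.0,78.8,128,56.0 [-4.7, -80.4, 0.9] [-0.0, -0.002, -0.644]
```

To row units: -80.5 mm / 400 = -0.2013, -65 mm / 400 = -0.1625, -0.644 rad / 6.2832 = -0.1025.

Request:
{"method": "jog_arm", "body": {
  "dp": [
    [-0.005,-0.0438,0.0025],
    [0.0025,-0.0825,0.0025],
    [0.0038,-0.1225,0.0025],
    [0,-0.1625,0.0025],
    [-0.0113,-0.2013,0.0025]
  ],
  "rot": [
    [0,0,-0.0025],
    [0,0,-0.0275],
    [0,0,-0.0525],
    [0,0,-0.0775],
    [0,0,-0.1025]
  ],
  "jaw": [0,0,0,0,0]
}}

```text
time: 10.25
eef_pos: [499.2, 296.0, 99.2]
eef_rot: [0.442, 3.107, 0.01]
force: [0.5, 2.1, -0.7]
gripper_width: 0.4
finger_force: 0.9
```

```bash
python3 arc.py 29 98 153 160 167 174 177 180
```

```text
t 10.25 sh [ 2.4 80.7] tipz 131.2 yawy 56.321778600156634 F [ 0.5  2.1 -0.7]
q [-0.66  0.45  0.09  1.86 -0.05  0.83  0.74]
-9.2,70.3,128,63.0 [3.9, -15.1, 3.1] [0.007, 0.003, -0.117]
-17.2,60.8,128,70.0 [5.3, -27.5, 3.0] [0.006, 0.003, -0.239]
-24.0,50.3,128,77.0 [5.1, -40.0, 2.9] [0.006, 0.003, -0.361]
-29.4,39.1,128,84.0 [3.4, -52.3, 2.8] [0.006, 0.004, -0.483]
-31.3,34.1,128,87.0 [2.2, -57.5, 2.8] [0.006, 0.004, -0.535]
-33.0,29.0,128,90.0 [0.8, -62.7, 2.8] [0.006, 0.004, -0.588]
```

To row units: -57.5 mm / 400 = -0.1438, -52.3 mm / 400 = -0.1308, -0.535 rad / 6.2832 = -0.0851.

Request:
{"method": "jog_arm", "body": {
  "dp": [
    [0.01,-0.0375,0.0063],
    [0.0133,-0.0688,0.0063],
    [0.0125,-0.1,0.0063],
    [0.0085,-0.1308,0.0063],
    [0.0055,-0.1438,0.0063]
  ],
  "rot": [
    [0.001,0.0005,-0.0186],
    [0.001,0.0005,-0.038],
    [0.001,0.0005,-0.0575],
    [0.001,0.0005,-0.0769],
    [0.001,0.0005,-0.0851]
  ],
  "jaw": [0,0,0,0,0]
}}

```text
time: 10.88
eef_pos: [481.4, 240.4, 96.5]
eef_rot: [-0.389, 3.117, -0.002]
force: [-0.4, 2.7, 1.1]
gripper_width: 0.3
finger_force: 0.7
```

```bash
python3 arc.py 29 98 180; python3 arc.py 26 98 180
```

```text
t 10.88 sh [-31.3  33. ] tipz 128.5 yawy 86.72501857784088 F [-0.4  2.7  1.1]
q [-0.5   0.39 -0.03  1.95  0.02  0.8   1.28]
-33.0,29.0,128,90.0 [1.4, -4.1, 0.5] [-0.001, 0.001, -0.057]
t 10.88 sh [-31.3  33. ] tipz 128.5 yawy 86.72501857784088 F [-0.4  2.7  1.1]
q [-0.5   0.39 -0.03  1.95  0.02  0.8   1.28]
-33.0,26.0,128,90.0 [1.3, -7.1, 0.5] [-0.001, 0.001, -0.057]
```

To row units: -6 mm / 400 = -0.015, 1.4 mm / 400 = 0.0035, -0.057 rad / 6.2832 = -0.0091.

Request:
{"method": "jog_arm", "body": {
  "dp": [
    [0.0013,-0.005,0],
    [0.0035,-0.01,0],
    [0.0035,-0.015,0]
  ],
  "rot": [
    [0,0,-0.0048],
    [0,0,-0.0091],
    [0,0,-0.0091]
  ],
  "jaw": [0,0,0]
}}

```text
time: 11.25
eef_pos: [480.6, 234.5, 94.8]
eef_rot: [0.476, -3.103, 0.004]
force: [-0.2, 1.7, 1.3]
gripper_width: 0.3
finger_force: 0.7
```

To row units: -3 mm / 400 = -0.0075, -2 mm / 400 = -0.005.

Request:
{"method": "jog_arm", "body": {
  "dp": [
    [0,-0.0025,0],
    [0,-0.005,0],
    [0,-0.0075,0]
  ],
  "rot": [
    [0,0,0],
    [0,0,0],
    [0,0,0]
  ],
  "jaw": [0,0,0]
}}

```text
time: 11.62
eef_pos: [480.7, 233.3, 94.6]
eef_rot: [0.477, -3.103, 0.001]
force: [-3.2, 6.3, 3.1]
gripper_width: 0.5
finger_force: 3.7
```

```bash
python3 g.py
```

```text
t 11.62 sh [-34.1  26.4] tipz 126.6 yawy 89.98497155902265 F [-3.2  6.3  3.1]
q [-0.48  0.39 -0.04  1.96  0.02  0.79  1.34]
```

To row units: -2 mm / 400 = -0.005, -1 mm / 400 = -0.0025.

Request:
{"method": "jog_arm", "body": {
  "dp": [
    [0,-0.0025,0],
    [0,-0.005,0],
    [0,-0.005,0]
  ],
  "rot": [
    [0,0,0],
    [0,0,0],
    [0,0,0]
  ],
  "jaw": [0,0,0]
}}

```text
time: 12.0
eef_pos: [480.7, 233.3, 94.6]
eef_rot: [0.479, -3.102, -0.002]
force: [-3.4, 9.0, 1.1]
gripper_width: 0.5
finger_force: 5.0
```

To row units: -125 mm / 400 = -0.3125, -70 mm / 400 = -0.175.

Request:
{"method": "jog_arm", "body": {
  "dp": [
    [0,0.05,0],
    [0,0.1,0],
    [0,0.15,-0.025],
    [0,0.15,-0.175],
    [0,0.15,-0.3125]
  ],
  "rot": [
    [0,0,0],
    [0,0,0],
    [0,0,0],
    [0,0,0],
    [0,0,0]
  ],
  "jaw": [0,0,0,0,0]
}}

```text
time: 12.62
eef_pos: [463.8, 287.1, 221.1]
eef_rot: [0.476, -3.102, 0.006]
force: [0.7, 0.1, 0.7]
gripper_width: 0.5
finger_force: 0.0
```

```bash
python3 - <<'E'
import sys; sys.argv=['g']
from h import *
from g import sh
im,d=env.capture('side'); a=cloud('side',d).reshape(-1,3)
save('s4.png',cv2.resize(im[150:330,230:430],(666,600),interpolation=2))
k=a[(abs(a[:,0]-510)<110)&(abs(a[:,1]-210)<70)]
uv=np.array([sh(x) for x in k])
m=(k[:,2]>139)&(k[:,2]<146)&(uv[:,1]<40); q=uv[m]
for x in range(-60,60,15):
    b=abs(q[:,0]-x)<5
    if b.sum()>3: print(x,np.percentile(q[b,1],[3,97]).round(1))
m=(k[:,2]>200)&(uv[:,0]>40); print('lever',uv[m].mean(0) if m.any() else 0,k[m,2].max() if m.any() else 0)
E
```

```text
t 12.62 sh [-34.   82.8] tipz 253.1 yawy 89.95381176653132 F [0.7 0.1 0.7]
q [-0.57  0.26 -0.05  1.81  0.02  1.07  1.24]
-45 [-13.1   9.5]
-30 [-14.4  11.8]
-15 [-13.4  10.6]
0 [-13.6  10.5]
15 [-14.   10.6]
30 [-14.7   9.9]
45 [-14.3  10.1]
lever [61.25055481 -3.41398892] 245.0297891664203
```

View pics/s4.png

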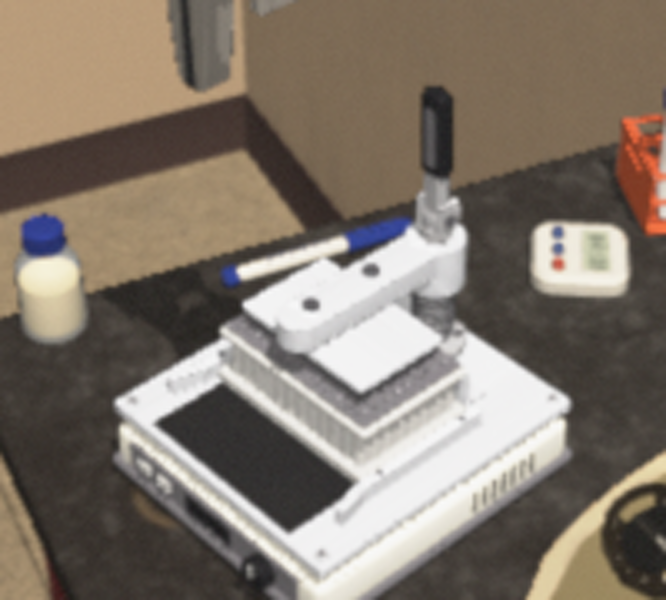

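The strap lies along the shaker's axis over the plate, and its edges are parallel to x all along. The lever is upright at (437,130). Next I'll go over and behind the lever.

```bash
python3 g.py -- -34,83,275,90 115,60,275,90 115,-1,275,90 115,-1,226,90
```

```text
t 12.68 sh [-29.7  84. ] tipz 261.1 yawy 89.92780996506018 F [2.1 1.8 4.6]
q [-0.57  0.25 -0.05  1.81  0.02  1.08  1.24]
-34,83,275,90 [4.1, -1.0, -14.0] [0.001, 0.008, -0.001]
115,60,275,90 [-144.9, -23.8, -12.7] [0.001, 0.008, -0.001]
115,-1,275,90 [-145.0, -84.8, -12.8] [0.001, 0.008, -0.001]
115,-1,226,90 [-144.6, -84.8, 36.2] [0.001, 0.008, -0.001]
```

To row units: -145 mm / 400 = -0.3625, -110 mm / 400 = -0.275, 0.008 rad / 6.2832 = 0.0013.

Request:
{"method": "jog_arm", "body": {
  "dp": [
    [-0.125,0,-0.0325],
    [-0.275,-0.0125,-0.0325],
    [-0.3625,-0.1125,-0.0325],
    [-0.3625,-0.2125,-0.0325],
    [-0.3625,-0.2125,-0.0325]
  ],
  "rot": [
    [0,0.0013,0],
    [0,0.0013,0],
    [0,0.0013,0],
    [0,0.0013,0],
    [0,0.0013,0]
  ],
  "jaw": [0,0,0,0,0]
}}

```text
time: 13.3
eef_pos: [629.9, 244.3, 231.7]
eef_rot: [0.463, -3.096, 0.011]
force: [0.1, 0.8, -0.2]
gripper_width: 0.8
finger_force: 0.0
```

```bash
python3 g.py -- 115,-1,226,90; cat > lev.py <<'E'
import sys,subprocess,numpy as np
r,n,w=map(float,sys.argv[1:4]); rows=[]
for a in map(float,sys.argv[4:]):
    t=np.radians(a); f=r*np.sin(t)-n*np.cos(t)-w; z=158+r*np.cos(t)+n*np.sin(t)
    rows.append(f'{65-f:.1f},-1,{z:.1f},90')
subprocess.run(['python3','g.py','--']+rows)
E
```

```text
t 13.3 sh [111.5  -8. ] tipz 263.7 yawy 89.5204677370646 F [ 0.1  0.8 -0.2]
q [-0.43  0.48  0.01  1.47  0.    1.2   1.45]
115,-1,226,90 [-3.9, 7.2, 37.6] [-0.006, -0.012, -0.008]
```

To row units: 37 mm / 400 = 0.0925, 20 mm / 400 = 0.05, -0.012 rad / 6.2832 = -0.0019.

Request:
{"method": "jog_arm", "body": {
  "dp": [
    [-0.01,0.0175,0],
    [-0.01,0.0175,0.05],
    [-0.01,0.0175,0.0925],
    [-0.01,0.0175,0.0925]
  ],
  "rot": [
    [-0.001,-0.0019,-0.0013],
    [-0.001,-0.0019,-0.0013],
    [-0.001,-0.0019,-0.0013],
    [-0.001,-0.0019,-0.0013]
  ],
  "jaw": [0,0,0,0]
}}

```text
time: 13.8
eef_pos: [627.7, 258.0, 193.3]
eef_rot: [0.491, -3.1, -0.005]
force: [-1.1, 0.3, 0.0]
gripper_width: 0.4
finger_force: 0.0
```

```bash
python3 lev.py 70 4 10 0 6 14 22 30 38
```

```text
t 13.8 sh [113.5   5.8] tipz 225.3 yawy 90.4900326782444 F [-1.1  0.3  0. ]
q [-0.43  0.51 -0.    1.51 -0.    1.12  1.45]
79.0,-1,228.0,90 [34.6, -6.5, -2.7] [0.004, -0.002, 0.009]
71.7,-1,228.0,90 [41.9, -6.4, -2.7] [0.004, -0.002, 0.009]
61.9,-1,226.9,90 [51.7, -6.3, -1.5] [0.004, -0.002, 0.009]
52.5,-1,224.4,90 [61.1, -6.2, 1.0] [0.004, -0.002, 0.009]
43.5,-1,220.6,90 [70.1, -6.2, 4.8] [0.004, -0.002, 0.009]
35.1,-1,215.6,90 [78.4, -6.1, 9.8] [0.004, -0.002, 0.009]
```

To row units: 61 mm / 400 = 0.1525, -6.5 mm / 400 = -0.0163, 0.009 rad / 6.2832 = 0.0014.

Request:
{"method": "jog_arm", "body": {
  "dp": [
    [0.05,-0.0163,-0.0063],
    [0.0875,-0.0163,-0.0063],
    [0.105,-0.0163,-0.0063],
    [0.13,-0.0163,-0.0038],
    [0.1525,-0.0163,0.0025]
  ],
  "rot": [
    [0,0,0.0014],
    [0,0,0.0014],
    [0,0,0.0014],
    [0,0,0.0014],
    [0,0,0.0014]
  ],
  "jaw": [0,0,0,0,0]
}}

```text
time: 14.42
eef_pos: [573.6, 232.5, 194.5]
eef_rot: [-0.474, 3.103, 0.007]
force: [4.9, 2.1, 3.1]
gripper_width: 0.1
finger_force: 2.4
```

```bash
python3 lev.py 70 4 10 22 30 38 46 54 62
```

```text
t 14.43 sh [54.2 -2.2] tipz 226.5 yawy 89.87952929802933 F [4.9 2.1 3.1]
q [-0.43  0.4  -0.01  1.68 -0.    1.06  1.44]
52.5,-1,224.4,90 [1.7, 1.2, 2.1] [0.004, 0.003, -0.002]
43.5,-1,220.6,90 [10.8, 1.2, 5.9] [0.004, 0.003, -0.002]
35.1,-1,215.6,90 [19.2, 1.1, 10.9] [0.004, 0.003, -0.002]
27.4,-1,209.5,90 [26.9, 1.1, 16.9] [0.004, 0.003, -0.002]
20.7,-1,202.4,90 [33.6, 1.0, 24.0] [0.004, 0.003, -0.002]
15.1,-1,194.4,90 [39.2, 1.0, 32.0] [0.004, 0.003, -0.002]
```

To row units: 33.5 mm / 400 = 0.0838, 27 mm / 400 = 0.0675.

Request:
{"method": "jog_arm", "body": {
  "dp": [
    [0.0075,0.0013,0.0063],
    [0.0275,0.0025,0.015],
    [0.0475,0.0025,0.0275],
    [0.0675,0.0025,0.0425],
    [0.0838,0.0025,0.06]
  ],
  "rot": [
    [0,0,0],
    [0,0,0],
    [0,0,0],
    [0,0,0],
    [0,0,0]
  ],
  "jaw": [0,0,0,0,0]
}}

```text
time: 15.05
eef_pos: [540.5, 223.1, 169.6]
eef_rot: [-0.474, 3.105, 0.006]
force: [2.3, 0.6, 3.8]
gripper_width: 0.6
finger_force: 2.1
```

```bash
python3 lev.py 70 4 10 54 62 70 78 84 90
```

```text
t 15.05 sh [19.9 -1.3] tipz 201.6 yawy 89.86533630235216 F [2.3 0.6 3.8]
q [-0.44  0.37 -0.01  1.78  0.    0.98  1.42]
20.7,-1,202.4,90 [-0.8, 0.3, -0.8] [0.004, 0.001, -0.002]
15.1,-1,194.4,90 [4.8, 0.2, 7.1] [0.004, 0.001, -0.002]
10.6,-1,185.7,90 [9.3, 0.2, 15.8] [0.004, 0.001, -0.002]
7.4,-1,176.5,90 [12.5, 0.1, 25.0] [0.004, 0.001, -0.002]
5.8,-1,169.3,90 [14.1, 0.1, 32.2] [0.004, 0.001, -0.002]
5.0,-1,162.0,90 [15.0, 0.1, 39.5] [0.004, 0.001, -0.002]
```

To row units: 35 mm / 400 = 0.0875, 12.5 mm / 400 = 0.0313.

Request:
{"method": "jog_arm", "body": {
  "dp": [
    [0.01,0,0.0175],
    [0.0225,0,0.04],
    [0.0313,0,0.0625],
    [0.035,0,0.0775],
    [0.0375,0,0.0875]
  ],
  "rot": [
    [0,0,0],
    [0,0,0],
    [0,0,0],
    [0,0,0],
    [0,0,0]
  ],
  "jaw": [0,0,0,0,0]
}}

```text
time: 15.68
eef_pos: [527.5, 219.0, 134.8]
eef_rot: [-0.474, 3.104, 0.006]
force: [4.1, 0.2, 4.0]
gripper_width: -0.1
finger_force: 2.3
```

```bash
python3 g.py
```

```text
t 15.68 sh [ 6.2 -1.2] tipz 166.8 yawy 89.86178191739569 F [4.1 0.2 4. ]
q [-0.44  0.39 -0.02  1.85  0.    0.9   1.42]
```

To row units: 5 mm / 400 = 0.0125, 4 mm / 400 = 0.01.

Request:
{"method": "jog_arm", "body": {
  "dp": [
    [0,0,0.005],
    [0,0,0.01],
    [0,0,0.0125]
  ],
  "rot": [
    [0,0,0],
    [0,0,0],
    [0,0,0]
  ],
  "jaw": [0,0,0]
}}

```text
time: 16.05
eef_pos: [527.5, 219.1, 133.5]
eef_rot: [-0.474, 3.103, 0.006]
force: [-6.0, -3.8, 31.8]
gripper_width: 0.5
finger_force: 15.5
```

To row units: 3 mm / 400 = 0.0075, 2 mm / 400 = 0.005.

Request:
{"method": "jog_arm", "body": {
  "dp": [
    [0,0,0.005],
    [0,0,0.0075],
    [0,0,0.0075]
  ],
  "rot": [
    [0,0,0],
    [0,0,0],
    [0,0,0]
  ],
  "jaw": [0,0,0]
}}

```text
time: 16.42
eef_pos: [527.6, 219.2, 133.2]
eef_rot: [-0.473, 3.103, 0.007]
force: [-11.5, -6.7, 43.7]
gripper_width: 0.5
finger_force: 21.7
```

To row units: 115 mm / 400 = 0.2875, -110 mm / 400 = -0.275.

Request:
{"method": "jog_arm", "body": {
  "dp": [
    [0,0,-0.025],
    [0,0,-0.1],
    [0,0,-0.225],
    [0,0.15,-0.275],
    [0,0.2875,-0.275]
  ],
  "rot": [
    [0,0,0],
    [0,0,0],
    [0,0,0],
    [0,0,0],
    [0,0,0]
  ],
  "jaw": [0,0,0,0,0]
}}

```text
time: 17.05
eef_pos: [491.7, 329.2, 238.3]
eef_rot: [-0.472, 3.106, 0.007]
force: [-0.2, -0.4, -1.0]
gripper_width: 0.5
finger_force: 0.0
```

```bash
python3 - <<'E'
import sys; sys.argv=['g']
from h import *
from g import sh
im,d=env.capture('side'); a=cloud('side',d).reshape(-1,3)
save('s5.png',cv2.resize(im[150:330,230:430],(666,600),interpolation=2))
k=a[(abs(a[:,0]-510)<110)&(abs(a[:,1]-210)<70)]
uv=np.array([sh(x) for x in k])
for x in range(-60,81,10):
    m=(abs(uv[:,0]-x)<4)&(abs(uv[:,1]+2)<5)&(k[:,2]>60)&(k[:,2]<260)
    if m.any(): print(x,np.percentile(k[m,2],[50,97]).round(1))
m=(k[:,2]>99)&(k[:,2]<106)
for y in (-60,-55,55,60):
    b=m&(abs(uv[:,1]-y)<3)
    if b.sum()>3: print('mat',y,np.percentile(uv[b,0],[1,99]).round(1))
E
```

```text
t 17.05 sh [  5.2 114.6] tipz 270.3 yawy 89.77360946831014 F [-0.2 -0.4 -1. ]
q [-0.59  0.32 -0.07  1.69  0.02  1.13  1.21]
-60 [61.2 62.3]
-50 [101.7 136.8]
-40 [105.5 139.6]
-30 [137.8 139.3]
-20 [156.1 164. ]
-10 [163.4 167.5]
0 [161.4 167. ]
10 [139.5 167. ]
20 [162.6 167. ]
30 [164.2 166.9]
40 [155.  166.1]
50 [136.4 165.5]
60 [147.3 172.3]
70 [172.7 175.3]
80 [134.3 151. ]
mat -60 [-48.4  28.8]
mat -55 [-47.5  28.1]
mat 55 [-49.2 -36.2]
mat 60 [-48.1 -37. ]
```

View pics/s5.png

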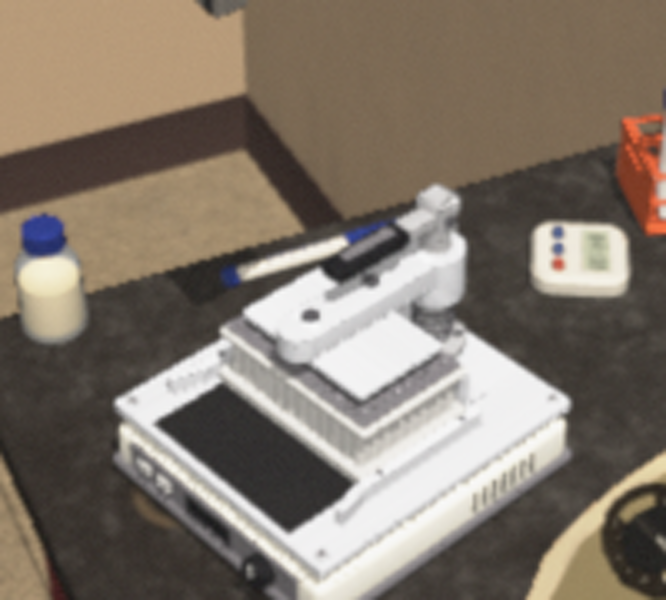

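```bash
python3 - <<'E'
import sys; sys.argv=['g']
from h import *
from g import sh
D={}
for n in('side','top'):
    D[n]=[env.capture(n)[1] for _ in range(6)]
for n in D:
  d=np.median(D[n],0); k=cloud(n,d).reshape(-1,3); k=k[(abs(k[:,0]-510)<110)&(abs(k[:,1]-210)<90)]
  uv=np.array([sh(x) for x in k])
  for x0,x1,y0,y1 in((-50,-30,-7,7),(-50,-25,-12,12),(-15,10,-6,6),(10,40,-6,6),(-20,15,-45,-20),(-20,15,22,45)):
    m=(uv[:,0]>x0)&(uv[:,0]<x1)&(uv[:,1]>y0)&(uv[:,1]<y1)&(k[:,2]>60)&(k[:,2]<260)
    if m.any(): print(n,(x0,x1,y0,y1),m.sum(),np.percentile(k[m,2],[10,50,90]).round(1))
E
```

```text
t 17.1 sh [  2.8 124.9] tipz 269.0 yawy 90.42363564308386 F [-1.8  5.3  0.2]
q [-0.6   0.32 -0.08  1.69  0.02  1.13  1.21]
side (-50, -30, -7, 7) 161 [ 70.5 102.8 136.4]
side (-50, -25, -12, 12) 312 [ 71.1 104.2 136.1]
side (-15, 10, -6, 6) 114 [135.1 138.1 166. ]
side (10, 40, -6, 6) 124 [135.3 139.4 166. ]
side (-20, 15, -45, -20) 162 [115.3 116.1 116.8]
side (-20, 15, 22, 45) 84 [115.3 116.  116.8]
top (-50, -30, -7, 7) 83 [132.8 133.9 136.9]
top (-50, -25, -12, 12) 175 [132.1 133.6 136.1]
top (-15, 10, -6, 6) 90 [162.4 163.4 164.5]
top (10, 40, -6, 6) 104 [162.1 163.3 164.4]
top (-20, 15, -45, -20) 237 [113.  114.1 114.9]
top (-20, 15, 22, 45) 64 [113.  114.1 115.2]
```

Averaged depth puts the strap 8 mm lower, the lever level at z≈164 and the pad down. The plate is home and the robot is clear, so I'll hand in.

```bash
python3 -c "
from rig import env
print(env.state()['force']); print(env.hand_in())"
```

```text
[ 1.00485308 -0.04832528  0.0626497 ]
the job is handed in; nothing more can be done
None
```

The job is handed in, with no verdict returned: the plate is home against the back stop, the strap is fully over it, and the cam lever was pushed fully down last, with the pad clamping the plate (on the first try the fingers skimmed over the mat because the real fingertips sit about 32 mm above the reported TCP).

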